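Slide the thin shim under the hold-down bridge

ROBOT

A 7-joint arm with a two-finger parallel gripper is mounted at the origin on a cart in front of the work surface, level with it; the furniture and walls round the work are solid. World frame = base frame: x ahead of the robot, y to its left, z up, the work surface at z = 0. Lengths are in m, angles in rad, forces in N, time in s.
With the tool pointing down it reaches from about 0.4 to 0.925 m from the base axis. Payload 4.1 kg.
Tool frame: the origin (TCP) lies at the very end of the fingers, on their centre line; the grasp point (between the pads) lies hold_point_z behind it (hold_point_z is the distance from the TCP to the grasp point, in m); z points along the fingers, y is the line along which they close (so a half turn about z gives the same grasp; the last joint's range is limited). The gripper opens to 85 mm and grips with 20 to 120 N. Pads are 22 mm wide; open, the fingers measure 114 mm over their backs; the gripper's body (76 mm by 85 mm) begins 54 mm behind the grasp point. The pads swing forward as they close: fully open they stand 13 mm farther back than shut.
Start: joints at [-1.289, 0.398, 0.045, 1.537, -0.019, 1.207, -0.051], TCP at [0.242, 0.603, 0.192] pointing down, gripper open.
Joint ranges: [-2.82, 2.82], [-0.49, 2.23], [-1.37, 1.46], [0, 2.46], [-1.36, 4.5], [0.23, 2], [-2.94, 2.94]. Speed limits (rad/s): [2.57, 2.57, 3.14, 3.14, 3.14, 3.14, 3.14].

INTERFACE

Orientations are given as a rotation vector (axis times angle).
In Python, from rig import get_state, camera, finish_job, find_in, cut_out, spot_point, hold_point_z gives the robot as it stands.
- The arm moves only by the tool carry_out, never from a script. Its argument "targets" is a list of rows, each a list of 7 numbers: the shift along the tool's x, y, z scaled (see below), then the turn, a rotation vector about the tool's x, y, z scaled (see below), then the opening, from -1 (shut) to 1 (fully open). A call has exactly 5 rows; each row shifts and turns the commanded pose from where the row before left it, along the tool's axes as they then stand; what a row does not reach is not made up. The controller multiplies each number of a shift by 0.03 m and each number of a turn by 0.1 rad. A row lasts 1/12 s, in which the tool goes at most 41.7 mm and 7.16 degrees, less where a joint would pass 70% of its speed; a pose out of reach is approached as far as the arm can. A call with a number of a shift or a turn outside -1 to 1 is refused whole. A call with a gripper value outside its range is refused whole. The fingers move at their own pace and stop on an object; the grip force is fixed at half the most. Time passes only in rows, so rows that do not move let the fingers close, or fill a call up. It gives the time, the measured TCP pose, the force, the opening and the grip force at its end, in the units of the state.
- get_state(): the state, without advancing time (a new reading comes with each control period).
- camera(name): name is "side" or "top" or "wrist"; returns a dict with "img" (480x640x3 uint8, red, green, blue), "fx", "fy", "cx", "cy" (pixels), "k1" (the pictures are not rectified: a ray, as slopes to the right and down, at radius r is drawn at 1 + k1 r^2 times it, then the intrinsics apply), "pose" (4x4, takes a point from camera to world coordinates); the wrist camera has in their place "hand_eye" (4x4, takes a point from camera to tool coordinates, whose origin is the TCP and whose axes are the flange's). Camera axes: x right, y up, looking along -z (the intrinsics and any distortion apply to the point x, -y, -z); pixel columns grow to the right and rows downward; lengths in m; the calibration is good to about 2 mm. A picture is of the moment at which its call begins: read the wrist's pose just before it. There is no depth.
- finish_job(): hands the job in; it is judged then, once.
Trained networks look in the newest picture that a camera, given by its name, has taken for a name from the list of things; names that differ only in an ending like _2 or _b are one class to them, and where a whole thing is asked for, a point or a joint stands for the part that bears it (a point fixed in the world has none). Each returns a list of dicts, best first, with "score" (0 to 1); they miss things now and then, are a little off and sometimes report something else, mostly with a low value. They report only what shows in the picture. A call takes as long as a camera call. They do not tell look-alikes from the thing itself.
- find_in(camera, query): "box" ([left, top, width, height] in pixels, round what is visible of it).
- cut_out(camera, query): "pixels" (480x640 bool, what is visible of it) and "box" ([left, top, width, height] in pixels, round what is visible of it).
- spot_point(camera, query): "point" ([column, row] in pixels: a listed point, or the origin of a listed thing).
The state is a dict: "time_s": time; "qpos": joint angles; "dq": joint speeds; "joint_torque": joint torques, N m; "tcp_pos": TCP position; "orientation": TCP orientation; "force": force on the tool from outside, world axes, zero at the start; "wrist_torque": the same for the moment, N m; "gripper_width": opening from 0.0 (shut) to 1.0 (fully open); "grip_force": force on a finger pad.
Only numpy, scipy, OpenCV 4.12 (cv2) and the standard library are available. Lean on these libraries where they do the work, as an engineer would, in place of code of your own. Each camera call takes 0.05 s, during which the arm holds its last target. There are 200 camera calls.

TASK

Using only the fingertips, push the thin slotted shim plate (not the thick one beside it) flat along the table, line it up with the low bridge and slide it in under the strap from the open side, slotted end first, gently until it rests squarely against the back stop. Never pinch, lift or tip it, and leave the thick shim, the round tube and the bolt where they are.

Things in the scene. Friction and masses are not known exactly. Their poses are not given: they have to be found in the camera images.
- thin_shim: Loose steel shim plate, 110 (x) x 50 (y) x 12 (z) mm, 0.3 to 0.55 kg, slides at 2 to 8 N; origin: centre of its underside. Its +x end has an open slot, 14 mm wide, 55 mm long; its -x end is a straight edge. Starts flat in front of the bridge, 78 to 98 mm left or right of its centre line (the thick shim on the other side), slot toward the bridge, turned up to 0.25 rad against it.
- thick_shim: Loose shim plate of the same outline and steel, 110 x 50 x 24 mm, about 0.85 kg; origin at the centre of its underside. Too thick for the bridge; a bystander.
- bridge: Fixed steel fixture; origin on the table under the middle of the strap; +x is the way in, away from the robot; -x side open. Strap 50 (x) x 118 (y) x 10 mm, underside 16 mm up, nuts on it up to 39 mm. Opening 58 mm wide (legs' inner faces at y = -29 and 29 mm), x from -25 to 25 mm; then rails 10 mm high, 58 mm apart, up to the stop. Shim home: its origin at x = -10 mm, y = 0.
- stop_face (a point): Middle of the foot of the back stop's near face, on the table, 45 mm behind the bridge's origin (its +x). The stop is a bar 90 mm long across the way in and 22 mm high, joined to the bridge; axes as the bridge's. When the shim is home its straight end still stands out 40 mm in front of the strap.
- round_tube: Loose bystander: piece of round steel tube standing upright, 34 mm across, 75 mm high, origin at the centre of its underside; stands to the left of the bridge.
- bolt: Loose bystander: hexagon bolt 49 mm long lying on the table to the right of the bridge, origin under its middle.
Things that resemble listed ones, but are neither listed nor needed, are in the scene too. Leave any pink or purple look-alike of the thin_shim alone.

How it is judged:
By the outcome, as a careful person would: the job done as asked, in the order asked, and still so for the second after the job is handed in, with the robot touching nothing.
It also fails if it takes over 54 s, if anything falls off the work surface, if the arm or the gripper's body presses on something with over 40 N, if the wrist force passes 120 N, or if a joint passes its speed limit or range.

## Working session

There is one attempt and no reset: what is moved stays moved. The work goes in short steps, Python scripts to look and compute and a tool call to move; the robot and the scene stay as the last step left them, time stands still between calls to the robot, and variables do not carry over. Pictures are saved under pics/ and viewed, at most 10 in all, crops included, and the job is handed in when it is done.

Besides the shell and the picture viewer there is one more tool, called after "Request:" as a command line: name --pt "numbers of a row" for each row, then --argument value for the rest. carry_out: Moves the arm, as the interface text tells. Its arguments: {"type":"object","properties":{"targets":{"type":"array"}},"required":["targets"]}

```bash
ls; mkdir -p pics; cat > h.py <<'E'
import numpy as np, cv2
from rig import *
def ray(c,px):
    x=(px[0]-c['cx'])/c['fx'];y=(px[1]-c['cy'])/c['fy']
    u,v=x,y
    for _ in range(20):
        s=1+c['k1']*(u*u+v*v);u,v=x/s,y/s
    return np.array([u,-v,-1.])
def world(c,px,z=0.,T=None):
    T=c['pose'] if T is None else T
    T=np.array(T);d=T[:3,:3]@ray(c,px);o=T[:3,3]
    return o+d*(z-o[2])/d[2]
def proj(c,p,T=None):
    T=np.array(c['pose'] if T is None else T)
    q=T[:3,:3].T@(np.array(p,float)-T[:3,3]);u,v=q[0]/-q[2],-q[1]/-q[2]
    s=1+c['k1']*(u*u+v*v);return np.array([c['cx']+c['fx']*u*s,c['cy']+c['fy']*v*s])
def save(n,img): cv2.imwrite('pics/'+n+'.png',np.ascontiguousarray(img[:,:,::-1]))
E
python3 - <<'E'
from h import *
s=get_state();print({k:np.round(v,3).tolist() for k,v in s.items()},hold_point_z)
for n in ['top','side']:
    c=camera(n);save(n+'0',c['img']);print(n,np.round(c['pose'],3).tolist(),c['fx'],c['k1'])
    for q in ['thin_shim','thick_shim','bridge','round_tube','bolt']:
        for r in find_in(n,q)[:3]: print(q,'box',np.round(r['box']),round(r['score'],2))
        for r in spot_point(n,q)[:3]: print(q,'pt',np.round(r['point']),round(r['score'],2),np.round(world(c,r['point']),3))
    for r in spot_point(n,'stop_face')[:2]: print('stop',np.round(r['point']),round(r['score'],2),np.round(world(c,r['point']),3))
E
```

```text
pics
{'time_s': 0.0, 'qpos': [-1.289, 0.399, 0.045, 1.538, -0.019, 1.207, -0.051], 'dq': [0.001, -0.001, 0.0, 0.001, 0.0, 0.001, -0.0], 'joint_torque': [-0.001, -47.512, 1.364, -25.422, 0.011, 0.009, 0.0], 'tcp_pos': [0.241, 0.603, 0.191], 'orientation': [-0.594, -3.085, 0.003], 'force': [-0.179, -0.871, -0.068], 'wrist_torque': [0.044, -0.015, -0.008], 'grip_force': 0.0, 'gripper_width': 0.996} 0.0187
top [[-0.029, 0.997, -0.068, 0.476], [-0.999, -0.028, 0.025, 0.035], [0.023, 0.068, 0.997, 0.998], [0.0, 0.0, 0.0, 1.0]] 539.2458737141097 0.04620889759566322
thin_shim box [367. 330.  65.  37.] 0.92
thin_shim box [189. 303.  67.  51.] 0.88
thin_shim box [369. 215.  41.  67.] 0.83
thin_shim pt [221. 327.] 0.78 [0.391 0.194 0.   ]
thin_shim pt [399. 349.] 0.69 [ 0.341 -0.13   0.   ]
thin_shim pt [389. 247.] 0.56 [ 0.529 -0.118  0.   ]
thick_shim box [270. 208.  28.  69.] 0.84
thick_shim pt [283. 242.] 0.83 [0.544 0.078 0.   ]
bridge box [305. 138.  68.  54.] 0.68
bridge pt [335. 172.] 0.59 [ 0.673 -0.023  0.   ]
round_tube box [268. 155.  21.  26.] 0.67
round_tube pt [280. 173.] 0.79 [0
[... 289 characters left out ...]
0.11086185837295091
thin_shim box [436. 264.  79.  41.] 0.82
thin_shim box [234. 317.  80.  65.] 0.74
thin_shim box [365. 210.  54.  47.] 0.68
thin_shim pt [389. 232.] 0.89 [ 0.53  -0.112  0.   ]
thin_shim pt [275. 353.] 0.82 [0.39  0.195 0.   ]
thin_shim pt [473. 285.] 0.58 [ 0.346 -0.123  0.   ]
thick_shim box [256. 236.  66.  56.] 0.75
thick_shim pt [287. 267.] 0.65 [0.543 0.083 0.   ]
bridge box [260. 183.  76.  42.] 0.95
bridge pt [298. 215.] 0.75 [ 0.664 -0.015  0.   ]
round_tube box [231. 188.  24.  48.] 0.57
round_tube pt [246. 231.] 0.69 [0.671 0.086 0.   ]
bolt box [336. 190.  21.  13.] 0.69
bolt pt [351. 198.] 0.5 [ 0.66  -0.129  0.   ]
stop [286. 203.] 0.69 [ 0.71  -0.019  0.   ]
```

```bash
python3 - <<'E'
import cv2
a=cv2.imread('pics/top0.png');cv2.imwrite('pics/tc.png',cv2.resize(a[120:390,170:450],None,fx=2.2,fy=2.2,interpolation=cv2.INTER_CUBIC))
b=cv2.imread('pics/side0.png');cv2.imwrite('pics/sc.png',cv2.resize(b[170:390,220:530],None,fx=2.5,fy=2.5,interpolation=cv2.INTER_CUBIC))
E
```

```text
(no output)
```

View pics/tc.png

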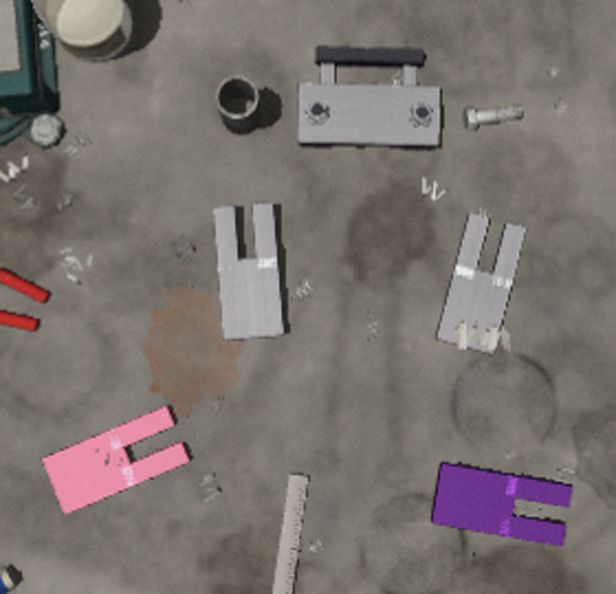

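View pics/sc.png

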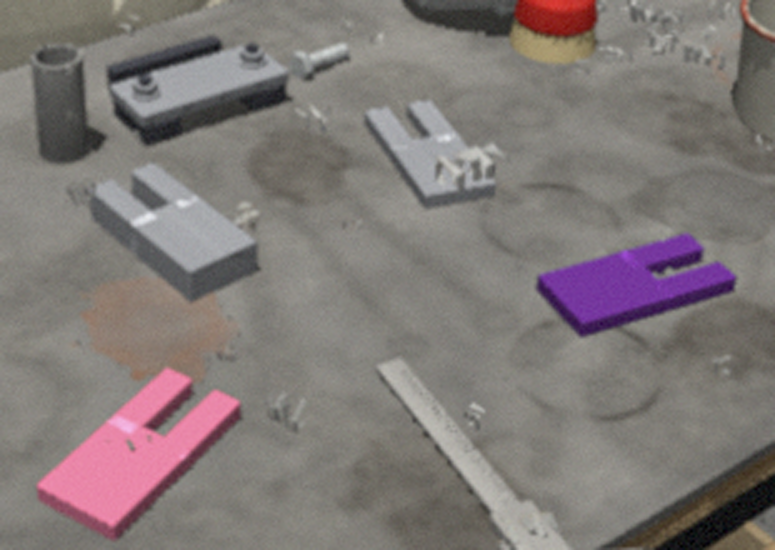

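Look-alikes for the thin shim in the top image are the pink plate at (221,327), the purple plate at (399,349) and the thick grey shim at (283,242). The thin grey shim is at (389,247), with visibly lower sides than the plate at (283,242), so that's my choice. The bridge is at (339,168), with the tube to its left and the bolt to its right. Next I'll fit poses to the masks.

```bash
cat >> h.py <<'E'
from scipy.optimize import minimize
S=8
def box(x0,x1,y0,y1,z0,z1): return np.array([[x,y,z] for x in(x0,x1) for y in(y0,y1) for z in(z0,z1)])
SH=[box(-.055,.0,-.025,.025,0,.012),box(0,.055,.007,.025,0,.012),box(0,.055,-.025,-.007,0,.012)]
BR=[box(-.025,.025,-.059,.059,.016,.026),box(.045,.055,-.045,.045,0,.022),box(-.025,.025,.029,.059,0,.016),box(-.025,.025,-.059,-.029,0,.016),box(.025,.045,.029,.04,0,.01),box(.025,.045,-.04,-.029,0,.01)]
def render(c,parts,p,T=None):
    m=np.zeros((480,640),np.uint8);ca,sa=np.cos(p[2]),np.sin(p[2])
    m4=np.zeros((1920,2560),np.uint8)
    for b in parts:
        w=b.copy();w[:,0]=p[0]+ca*b[:,0]-sa*b[:,1];w[:,1]=p[1]+sa*b[:,0]+ca*b[:,1]
        q=np.array([proj(c,v,T) for v in w]);h=cv2.convexHull(((q+.5)*4-.5).astype(np.float32))
        cv2.fillConvexPoly(m4,np.round(h*16).astype(np.int32),255,shift=4)
    return cv2.resize(m4,(640,480),interpolation=cv2.INTER_AREA)/255.
def fit(c,mask,parts,p0,T=None):
    def f(p):
        r=render(c,parts,p,T);return np.abs(r-mask).sum()/mask.sum()
    best=None
    for d in(0,.1,-.1):
        s=np.array(p0)+[0,0,d]
        o=minimize(f,s,method='Nelder-Mead',options=dict(initial_simplex=[s,s+[.01,0,0],s+[0,.01,0],s+[0,0,.08]],maxiter=90,xatol=1e-4,fatol=1e-4))
        if best is None or o.fun<best.fun: best=o
    return best.x,best.fun
def near(c,name,q,xy,T=None):
    L=[r for r in cut_out(name,q)]
    t=proj(c,[*xy,.01],T)
    L=[r for r in L if np.hypot(r['box'][0]+r['box'][2]/2-t[0],r['box'][1]+r['box'][3]/2-t[1])<40]
    return L[0]['pixels'].astype(float) if L else None
E
python3 - <<'E'
from h import *
for n in ['top','side']:
    c=camera(n)
    for q,P,p0 in [('thin_shim',SH,(.53,-.116,-.2)),('bridge',BR,(.668,-.02,-.05))]:
        m=near(c,n,q,p0[:2])
        if m is None: print(n,q,'none');continue
        x,e=fit(c,m,P,p0);print(n,q,np.round(x,4),round(e,3))
E
```

```text
top thin_shim [ 0.5262 -0.1155 -0.3067] 0.194
top bridge none
side thin_shim [ 0.525  -0.1098 -0.3148] 0.231
side bridge [ 0.6678 -0.02   -0.0798] 0.063
```

```bash
python3 - <<'E'
from h import *
c=camera('top');im=c['img'].copy()
m=near(c,'top','thin_shim',(.526,-.115))
B=None
for r in cut_out('top','bridge')[:3]: print('bridge',r['box'],r['score']); B=r['pixels'] if B is None else B
if B is not None: print(fit(c,B.astype(float),BR,(.668,-.02,-.07)))
big=cv2.resize(im[130:290,260:430],None,fx=4.6,fy=3.7,interpolation=cv2.INTER_CUBIC)
big=cv2.resize(im[135:285,260:430],(680,600),interpolation=cv2.INTER_CUBIC)
def ol(mask,col):
    k=cv2.resize((mask[135:285,260:430]>.5).astype(np.uint8),(680,600),interpolation=cv2.INTER_NEAREST)
    cv2.drawContours(big,cv2.findContours(k,cv2.RETR_LIST,cv2.CHAIN_APPROX_NONE)[0],-1,col,1)
ol(m,(255,0,0));ol(render(c,SH,(.5262,-.1155,-.3067)),(0,255,0));ol(render(c,BR,(.6678,-.02,-.08)),(0,255,0))
save('ov',big)
E
```

```text
bridge [304.8, 138.5, 64.2, 49.6] 0.81
(array([ 0.66822944, -0.02522212, -0.0575552 ]), np.float64(0.06386295149638802))
```

View pics/ov.png

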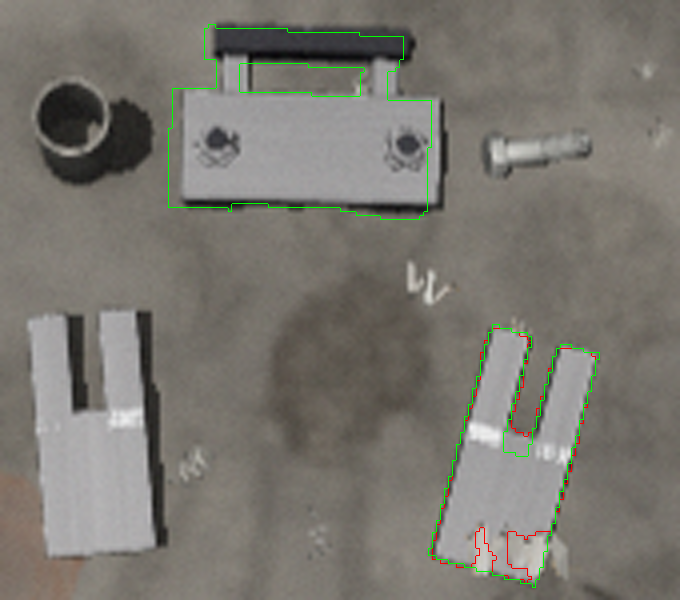

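Overlay: the thin shim is outlined around (515,450) in the crop and fits well. The bridge's top-camera fit (0.668, -0.025, yaw -0.057) matches the picture better than the side-camera fit drawn here. I'll swing the arm round to the shim's right side.

Request:
carry_out --pt "-0.5 -0.13 0 0 0 0.25 0.2" --pt "-1 -0.13 0 0 0 0.5 0.2" --pt "-1 -0.13 0 0 0 0.5 0.2" --pt "-1 -0.13 0 0 0 0.5 0.2" --pt "-1 -0.13 0 0 0 0.5 0.2"

```text
time_s: 2.07
tcp_pos: [0.3555, 0.5232, 0.1919]
orientation: [0.944, 2.996, 0.0]
force: [0.4, 0.1, -0.5]
gripper_width: 0.602
grip_force: 0.0
```

Request:
carry_out --pt "-1 -0.13 0 0 0 0.5 0.2" --pt "-1 -0.13 0 0 0 0.5 0.2" --pt "-1 -0.13 0 0 0 0.5 0.2" --pt "-1 -0.13 0 0 0 0.5 0.2" --pt "-1 -0.13 0 0 0 0.5 0.2"

```text
time_s: 2.48
tcp_pos: [0.4563, 0.4107, 0.1919]
orientation: [1.31, 2.855, 0.0]
force: [0.7, 0.1, -0.0]
gripper_width: 0.597
grip_force: 0.0
```

Request:
carry_out --pt "-1 -0.13 0 0 0 0.5 0.2" --pt "-1 -0.13 0 0 0 0.5 0.2" --pt "-1 -0.13 0 0 0 0.5 0.2" --pt "-1 -0.13 0 0 0 0.5 0.2" --pt "-1 -0.13 0 0 0 0.5 0.2"

```text
time_s: 2.9
tcp_pos: [0.526, 0.2769, 0.1919]
orientation: [1.656, 2.669, 0.0]
force: [0.1, 0.3, -0.2]
gripper_width: 0.6
grip_force: 0.0
```

Request:
carry_out --pt "-1 -0.13 0 0 0 0.5 0.2" --pt "-1 -0.13 0 0 0 0.5 0.2" --pt "-1 -0.13 0 0 0 0.5 0.2" --pt "-1 -0.13 0 0 0 0.5 0.2" --pt "-1 -0.13 0 0 0 0.5 0.2"

```text
time_s: 3.32
tcp_pos: [0.5605, 0.1301, 0.192]
orientation: [1.976, 2.442, 0.0]
force: [0.1, -0.3, 0.6]
gripper_width: 0.602
grip_force: 0.0
```

Request:
carry_out --pt "-1 -0.13 0 0 0 0.5 0.2" --pt "-1 -0.13 0 0 0 0.5 0.2" --pt "-1 -0.13 0 0 0 0.5 0.2" --pt "-1 -0.13 0 0 0 0.5 0.2" --pt "-0.5 -0.13 0 0 0 0.25 0.2"

```text
time_s: 3.73
tcp_pos: [0.5572, -0.0091, 0.1921]
orientation: [2.241, 2.198, -0.002]
force: [0.3, -1.7, 0.3]
gripper_width: 0.602
grip_force: 0.0
```

```bash
cat >> h.py <<'E'
from scipy.spatial.transform import Rotation as R
def st():
    s=get_state();p=np.array(s['tcp_pos']);M=R.from_rotvec(s['orientation']);y=M.as_matrix()[:,1]
    print('t',round(s['time_s'],2),'p',np.round(p,4),'yawy',round(np.arctan2(y[1],y[0]),4),'z',np.round(M.as_matrix()[:,2],3),'F',np.round(s['force'],1),'w',round(s['gripper_width'],3),'q',np.round(s['qpos'],2))
    return p,M
def go(xyz,yaw):
    """total tool-frame shift (in 0.03 units) with turn (0.1 units) if turned last"""
    p,M=st();d=M.inv().apply(np.array(xyz)-p)/.03
    G=R.from_matrix(np.array([[-np.sin(yaw),np.cos(yaw),0],[np.cos(yaw),np.sin(yaw),0],[0,0,-1]]).T)
    print('shift',np.round(d,3),'turn',np.round((M.inv()*G).as_rotvec()/.1,3))
E
python3 -c "
from h import *
go((.504,-.1715,.1),-.305)"
```

```text
t 3.73 p [ 0.5572 -0.0091  0.1921] yawy -0.0192 z [ 0.001 -0.002 -1.   ] F [ 0.3 -1.7  0.3] w 0.602 q [-0.52  0.26  0.56  1.77 -0.15  1.15  0.06]
shift [-5.438 -1.67   3.083] turn [0.011 0.022 2.858]
```

Request:
carry_out --pt "-0.6 -0.3 0.2 0 0 0 0.2" --pt "-1 -0.3 0.4 0 0 0 0.2" --pt "-1 -0.4 0.4 0 0 0 0.2" --pt "-1 -0.3 0.4 0 0 0 0.2" --pt "-1 -0.3 0.4 0 0 0 0.2"

```text
time_s: 4.15
tcp_pos: [0.5075, -0.1413, 0.1374]
orientation: [-2.232, -2.211, -0.002]
force: [1.0, -0.7, -0.6]
gripper_width: 0.603
grip_force: 0.0
```

Request:
carry_out --pt "-0.8 -0.1 0.4 0 0 0 0.2" --pt "0 0 0.4 0 0 0.8 0.2" --pt "0 0 0.4 0 0 1 0.2" --pt "0 0 0 0 0 1 0.2" --pt "0 0 0 0 0 0 0.2"

```text
time_s: 4.57
tcp_pos: [0.5041, -0.1642, 0.1009]
orientation: [-2.52, -1.873, 0.002]
force: [0.3, 0.8, 0.0]
gripper_width: 0.599
grip_force: 0.0
```

```bash
python3 - <<'E'
from h import *
p,M=st();c=camera('wrist');save('w1',c['img'])
T=np.eye(4);T[:3,:3]=M.as_matrix();T[:3,3]=p;T=T@np.array(c['hand_eye'])
for r in cut_out('wrist','thin_shim')[:3]: print(r['box'],r['score']); print(fit(c,r['pixels'].astype(float),SH,(.526,-.1155,-.3),T))
go((.504,-.1715,.02),-.305)
E
```

```text
t 4.57 p [ 0.5041 -0.1642  0.1009] yawy -0.2923 z [-0.002  0.    -1.   ] F [0.3 0.8 0. ] w 0.599 q [-0.31  0.34  0.66  1.94 -0.25  0.95  0.18]
[239.5, 106.5, 163.6, 77.5] 0.83
(array([ 0.5272913 , -0.11345821, -0.29948432]), np.float64(0.1699038465613174))
[42.5, 157.3, 100.5, 146.5] 0.65
(array([ 0.606     , -0.5555    ,  1.80666667]), np.float64(1.0))
t 4.67 p [ 0.5052 -0.1641  0.1019] yawy -0.2872 z [ 0.  0. -1.] F [0.4 1.1 0.8] w 0.6 q [-0.31  0.34  0.66  1.93 -0.25  0.95  0.19]
shift [-0.248  0.03   2.729] turn [ 0.003 -0.002  0.178]
```

View pics/w1.png

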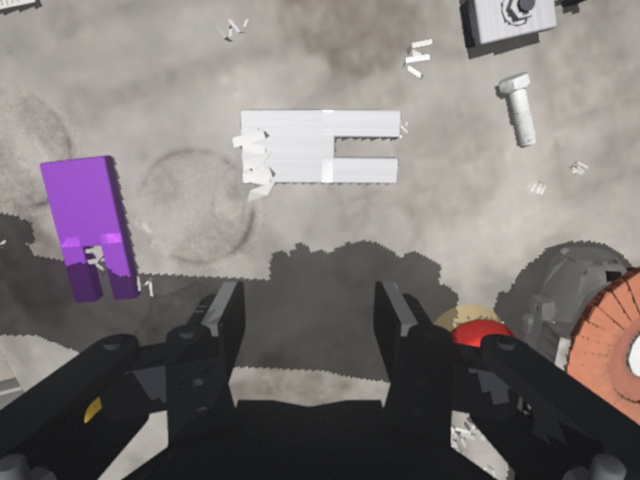

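The wrist view shows the shim at (320,147), parallel to the finger line, with a clear gap to the fingers. The purple plate at (80,230) and the bolt at (518,110) are clear of it. Lowering now.

Request:
carry_out --pt "0 0 0.6 0 0 0.1 0.2" --pt "0 0 0.8 0 0 0 0.2" --pt "0 0 0.8 0 0 0 0.2" --pt "0 0 0.6 0 0 0 0.2" --pt "0 0 0.1 0 0 0 0.2"

```text
time_s: 5.08
tcp_pos: [0.5031, -0.1631, 0.0124]
orientation: [-2.523, -1.866, 0.004]
force: [-1.3, -0.1, -0.2]
gripper_width: 0.599
grip_force: 0.0
```

Request:
carry_out --pt "0 0 0.05 0 0 0 0.2" --pt "0 0 0.05 0 0 0 0.2" --pt "0 0 0.05 0 0 0 0.2" --pt "0 0 0 0 0 0 0.2" --pt "0 0 0 0 0 0 0.2"

```text
time_s: 5.5
tcp_pos: [0.5058, -0.1644, 0.011]
orientation: [2.527, 1.864, 0.002]
force: [0.3, 0.7, 1.0]
gripper_width: 0.598
grip_force: 0.0
```

```bash
python3 - <<'E'
from h import *
st();c=camera('side');save('s1',cv2.resize(c['img'][120:320,300:520],None,fx=3,fy=3,interpolation=cv2.INTER_CUBIC)[:600])
E
```

```text
t 5.5 p [ 0.5058 -0.1644  0.011 ] yawy -0.2997 z [ 0.002  0.    -1.   ] F [0.3 0.7 1. ] w 0.598 q [-0.24  0.47  0.59  2.   -0.37  0.77  0.27]
```

View pics/s1.png

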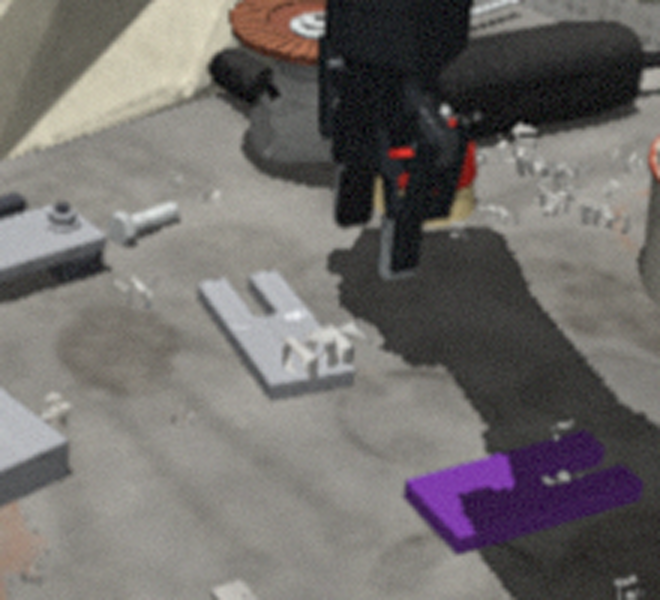

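The fingers stand about one finger-width behind the shim and still float above the table (near tip at (400,275) in the crop). I'll keep feeling downward.

Request:
carry_out --pt "0 0 0.05 0 0 0 0.2" --pt "0 0 0.05 0 0 0 0.2" --pt "0 0 0.05 0 0 0 0.2" --pt "0 0 0 0 0 0 0.2" --pt "0 0 0 0 0 0 0.2"

```text
time_s: 5.97
tcp_pos: [0.5049, -0.1642, 0.0055]
orientation: [-2.528, -1.864, 0.0]
force: [0.5, -0.5, -0.1]
gripper_width: 0.596
grip_force: 0.0
```

Request:
carry_out --pt "0 0 0.05 0 0 0 0.2" --pt "0 0 0.05 0 0 0 0.2" --pt "0 0 0 0 0 0 0.2" --pt "0 0 0 0 0 0 0.2" --pt "0 0 0 0 0 0 0.2"

```text
time_s: 6.38
tcp_pos: [0.505, -0.1643, 0.0026]
orientation: [-2.528, -1.865, -0.0]
force: [-0.5, 0.0, -0.0]
gripper_width: 0.601
grip_force: 0.0
```

```bash
python3 - <<'E'
from h import *
p,M=st();c=camera('side')
# tip: dark vertical finger; lowest tip pixel -> compare with TCP axis
for z in (0,.005,.01,.015): print(z,[np.round((proj(c,M.apply([dx,sy*.033,0])*[1,1,0]+[p[0],p[1],z])),1).tolist() for sy in(1,-1) for dx in (-.011,.011)])
save('s2',cv2.resize(c['img'][150:230,390:490],None,fx=7,fy=7,interpolation=cv2.INTER_CUBIC))
E
```

```text
t 6.38 p [ 0.505  -0.1643  0.0026] yawy -0.3 z [-0.  0. -1.] F [-0.5  0.  -0. ] w 0.601 q [-0.23  0.48  0.58  2.01 -0.38  0.76  0.28]
0 [[419.8, 218.5], [408.3, 220.4], [436.5, 238.3], [424.5, 240.5]]
0.005 [[420.0, 216.0], [408.5, 218.0], [436.8, 235.8], [424.8, 238.0]]
0.01 [[420.2, 213.6], [408.7, 215.5], [437.1, 233.3], [425.0, 235.5]]
0.015 [[420.5, 211.1], [408.9, 213.1], [437.4, 230.8], [425.3, 232.9]]
```

View pics/s2.png

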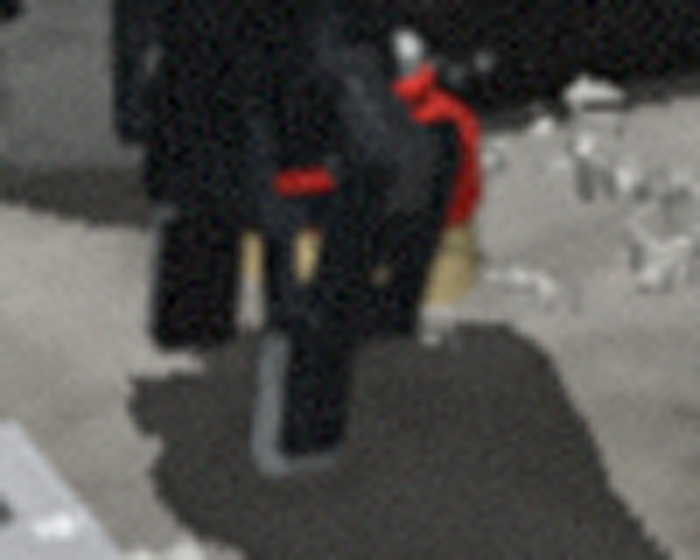

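```bash
python3 - <<'E'
from h import *
p,M=st();c=camera('wrist');H=np.array(c['hand_eye']);print(np.round(H,3).tolist())
for z in (0,-.01,-.02,-.03,-.04): print(z,[np.round(proj(c,[x,.0255,z],H)).tolist() for x in(-.011,.011)])
T=np.eye(4);T[:3,:3]=M.as_matrix();T[:3,3]=p;T=T@H
for r in cut_out('wrist','thin_shim')[:2]:
    print(r['box'],r['score']);print(fit(c,r['pixels'].astype(float),SH,(.527,-.1135,-.3),T))
save('w2',c['img'])
s=camera('side')
for q in [(.5273,-.1135),(.505,-.1643)]: print(proj(s,[*q,0]))
for r in cut_out('side','thin_shim')[:3]: print(r['box'],r['score'])
E
```

```text
t 6.43 p [ 0.5051 -0.1643  0.0027] yawy -0.3 z [ 0.  0. -1.] F [ 0.2 -0.1 -0.5] w 0.602 q [-0.23  0.48  0.58  2.01 -0.38  0.76  0.28]
[[-0.001, 0.965, 0.263, 0.067], [1.0, 0.001, -0.001, -0.001], [-0.001, 0.263, -0.965, -0.182], [0.0, 0.0, 0.0, 1.0]]
0 [[360.0, 287.0], [362.0, 246.0]]
-0.01 [[363.0, 295.0], [365.0, 252.0]]
-0.02 [[366.0, 304.0], [368.0, 259.0]]
-0.03 [[369.0, 314.0], [371.0, 266.0]]
-0.04 [[373.0, 325.0], [375.0, 275.0]]
[0.5, 174.4, 66.9, 206.1] 0.69
(array([ 0.58477778, -0.42905556,  1.20222222]), np.float64(1.0))
[198.6, 95.2, 255.7, 117.5] 0.65
(array([ 0.52714844, -0.11326981, -0.30059823]), np.float64(0.15274762486742746))
[390.78597894 232.48888132]
[422.09209997 229.18176785]
[234.0, 317.3, 79.4, 66.8] 0.7
[434.4, 261.2, 78.8, 41.8] 0.59
[363.2, 211.5, 52.4, 44.1] 0.58
```

View pics/w2.png

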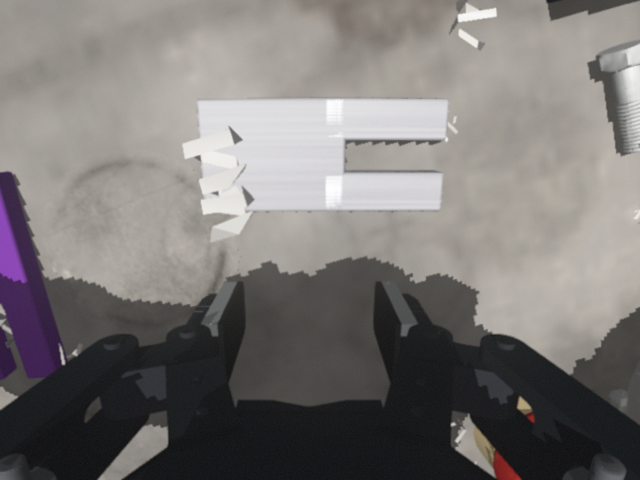

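Wrist view: the tip corners sit at (376,282) and (243,282), while a tip at the TCP would appear at about (362,246). The side view agrees that the real tips are well above the stated TCP. I'll descend gently and use force to find the table.

Request:
carry_out --pt "0 0 0.07 0 0 0 0.2" --pt "0 0 0.07 0 0 0 0.2" --pt "0 0 0.07 0 0 0 0.2" --pt "0 0 0 0 0 0 0.2" --pt "0 0 0 0 0 0 0.2"

```text
time_s: 7.05
tcp_pos: [0.5049, -0.1642, -0.0039]
orientation: [-2.528, -1.864, 0.0]
force: [-0.2, -0.3, 0.2]
gripper_width: 0.601
grip_force: 0.0
```

```bash
python3 - <<'E'
from h import *
st()
c=camera('side');save('s3',cv2.resize(c['img'][150:260,340:490],None,fx=5,fy=5,interpolation=cv2.INTER_CUBIC))
E
```

```text
t 7.05 p [ 0.5049 -0.1642 -0.0039] yawy -0.2999 z [-0.  0. -1.] F [-0.2 -0.3  0.2] w 0.601 q [-0.22  0.49  0.57  2.01 -0.39  0.74  0.29]
```

Request:
carry_out --pt "0 0 0.07 0 0 0 0.2" --pt "0 0 0.07 0 0 0 0.2" --pt "0 0 0.07 0 0 0 0.2" --pt "0 0 0.07 0 0 0 0.2" --pt "0 0 0 0 0 0 0.2"

```text
time_s: 7.52
tcp_pos: [0.5047, -0.1641, -0.0125]
orientation: [-2.528, -1.864, 0.001]
force: [0.6, -0.1, 0.2]
gripper_width: 0.607
grip_force: 0.0
```

```bash
python3 -c "
from h import *
st()"
```

```text
t 7.52 p [ 0.5047 -0.1641 -0.0125] yawy -0.2999 z [-0.001  0.    -1.   ] F [ 0.6 -0.1  0.2] w 0.607 q [-0.21  0.51  0.56  2.01 -0.4   0.73  0.3 ]
```

Request:
carry_out --pt "0 0 0.06 0 0 0 0.2" --pt "0 0 0.06 0 0 0 0.2" --pt "0 0 0.06 0 0 0 0.2" --pt "0 0 0 0 0 0 0.2" --pt "0 0 0 0 0 0 0.2"

```text
time_s: 7.93
tcp_pos: [0.505, -0.1642, -0.0175]
orientation: [-2.528, -1.864, 0.0]
force: [-1.1, 0.1, 0.3]
gripper_width: 0.602
grip_force: 0.0
```

```bash
python3 - <<'E'
from h import *
st()
c=camera('side');save('s3',cv2.resize(c['img'][170:250,380:480],None,fx=7,fy=7,interpolation=cv2.INTER_CUBIC))
E
```

```text
t 7.93 p [ 0.505  -0.1642 -0.0175] yawy -0.3 z [-0.  0. -1.] F [-1.1  0.1  0.3] w 0.602 q [-0.21  0.52  0.56  2.02 -0.41  0.72  0.3 ]
```

View pics/s3.png

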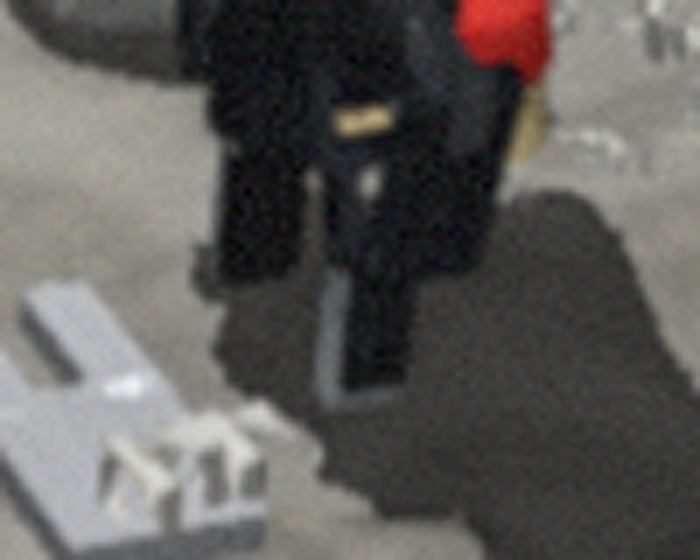

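Side crop: the near tip bottom is at (330..400, 400), still about 20 mm above the table. I'll keep feeling down in small steps.

Request:
carry_out --pt "0 0 0.1 0 0 0 0.2" --pt "0 0 0.1 0 0 0 0.2" --pt "0 0 0.1 0 0 0 0.2" --pt "0 0 0.1 0 0 0 0.2" --pt "0 0 0 0 0 0 0.2"

```text
time_s: 8.4
tcp_pos: [0.5045, -0.164, -0.0302]
orientation: [-2.527, -1.864, 0.001]
force: [-0.1, 0.6, -0.6]
gripper_width: 0.601
grip_force: 0.0
```

```bash
python3 -c "
from h import *
st()"
```

```text
t 8.4 p [ 0.5045 -0.164  -0.0302] yawy -0.2998 z [-0.001  0.    -1.   ] F [-0.1  0.6 -0.6] w 0.601 q [-0.2   0.54  0.54  2.02 -0.42  0.69  0.31]
```

Request:
carry_out --pt "0 0 0.05 0 0 0 0.2" --pt "0 0 0.05 0 0 0 0.2" --pt "0 0 0 0 0 0 0.2" --pt "0 0 0 0 0 0 0.2" --pt "0 0 0 0 0 0 0.2"

```text
time_s: 8.82
tcp_pos: [0.5051, -0.1643, -0.0324]
orientation: [2.528, 1.865, 0.0]
force: [0.1, 0.6, 0.1]
gripper_width: 0.6
grip_force: 0.0
```

```bash
python3 -c "
from h import *
st()"
```

```text
t 8.82 p [ 0.5051 -0.1643 -0.0324] yawy -0.3 z [ 0.  0. -1.] F [0.1 0.6 0.1] w 0.6 q [-0.19  0.54  0.54  2.02 -0.43  0.69  0.32]
```

Request:
carry_out --pt "0 0 0.04 0 0 0 0.2" --pt "0 0 0 0 0 0 0.2" --pt "0 0 0.04 0 0 0 0.2" --pt "0 0 0 0 0 0 0.2" --pt "0 0 0 0 0 0 0.2"

```text
time_s: 9.23
tcp_pos: [0.505, -0.1642, -0.0349]
orientation: [-2.528, -1.864, -0.0]
force: [-0.5, 0.5, 1.3]
gripper_width: 0.6
grip_force: 0.0
```

Request:
carry_out --pt "0 0 0.04 0 0 0 0.2" --pt "0 0 0 0 0 0 0.2" --pt "0 0 0 0 0 0 0.2" --pt "0 0 0 0 0 0 0.2" --pt "0 0 0 0 0 0 0.2"

```text
time_s: 9.65
tcp_pos: [0.5051, -0.1642, -0.036]
orientation: [-2.528, -1.865, -0.0]
force: [-0.3, 0.7, -0.8]
gripper_width: 0.601
grip_force: 0.0
```

```bash
python3 - <<'E'
from h import *
p,M=st();c=camera('side');im=c['img'].astype(int).sum(2)/3
q=proj(c,M.apply([0.011,-.0255,0])*[1,1,0]+[p[0],p[1],0]);print(q)
for u in range(int(q[0])+4,int(q[0])+12,2): print(u,im[212:250:2,u].astype(int))
E
```

```text
t 9.65 p [ 0.5051 -0.1642 -0.036 ] yawy -0.2999 z [ 0.  0. -1.] F [-0.3  0.7 -0.8] w 0.601 q [-0.19  0.55  0.53  2.02 -0.43  0.68  0.32]
[422.52533507 238.10250729]
426 [ 27  30  28  65  83  88  91 107 102  98 103  98 103  65 103 143 140 135
 127]
428 [ 34  33  30  47  68  61  53  48  46  31  30  31  79  57  78 136 128 135
 133]
430 [ 42  34  29  21  26  27  24  21  29  22  21  19  80  57  70 126 114 129
 135]
432 [ 17  22  31  32  22  29  18  27  25  19  24  43  76  58  58  57  80 130
 137]
```

The tip bottoms are now about 3–4 mm above the table (side row ~237, against ~239 for the table) with no contact force, which suits a 12 mm plate. Starting the two-finger push along its right side, turning it as it goes.

Request:
carry_out --pt "0.25 0 0.03 0 0 0 0.2" --pt "0.2 0 0 0 0 0 0.2" --pt "0.15 0 0 0 0 0 0.2" --pt "0.15 0 0 0 0 0 0.2" --pt "0.1 0 0 0 0 0 0.2"

```text
time_s: 10.12
tcp_pos: [0.5126, -0.1395, -0.037]
orientation: [2.528, 1.865, -0.001]
force: [-0.4, -2.1, -2.2]
gripper_width: 0.603
grip_force: 0.9
```

Request:
carry_out --pt "0.15 0 0 0 0 -0.12 0.2" --pt "0.15 0 0 0 0 -0.12 0.2" --pt "0.15 0 0 0 0 -0.12 0.2" --pt "0.1 0 0 0 0 -0.12 0.2" --pt "0 0 0 0 0 0 0.2"

```text
time_s: 10.53
tcp_pos: [0.5176, -0.1228, -0.0369]
orientation: [-2.48, -1.927, -0.001]
force: [0.5, 1.1, 0.2]
gripper_width: 0.603
grip_force: 0.0
```

```bash
cat >> h.py <<'E'
def meas(guess,cams=('wrist','top')):
    p,M=st()
    for n in cams:
        c=camera(n);T=None
        if n=='wrist':
            T=np.eye(4);T[:3,:3]=M.as_matrix();T[:3,3]=p;T=T@np.array(c['hand_eye'])
        m=near(c,n,'thin_shim',guess[:2],T)
        if m is None: print(n,'none');continue
        x,e=fit(c,m,SH,guess,T);b=np.array([.6695,-.0235,-.057]) if n=='wrist' else np.array([.668,-.0252,-.0575])
        d=x[:2]-b[:2];ca,sa=np.cos(b[2]),np.sin(b[2])
        print(n,'shim',np.round(x,4),round(e,3),'bridge-frame',np.round([ca*d[0]+sa*d[1],-sa*d[0]+ca*d[1],x[2]-b[2]],4),'tool-frame',np.round(M.inv().apply([x[0]-p[0],x[1]-p[1],0]),4),'box',np.argwhere(m>0).min(0),np.argwhere(m>0).max(0))
E
python3 -c "
from h import *
meas((.53,-.1,-.26))"
```

```text
t 10.53 p [ 0.5176 -0.1228 -0.0369] yawy -0.25 z [ 0.     0.001 -1.   ] F [0.5 1.1 0.2] w 0.603 q [-0.26  0.54  0.52  2.02 -0.42  0.68  0.28]
wrist shim [ 0.5326 -0.0889 -0.2499] 0.09 bridge-frame [-0.1329 -0.0731 -0.1929] tool-frame [0.0366 0.0062 0.    ] box [144 169] [281 484]
top shim [ 0.5315 -0.0913 -0.2575] 0.164 bridge-frame [-0.1325 -0.0738 -0.2   ] tool-frame [0.034  0.0057 0.    ] box [215 356] [277 395]
```

The push works: the plate follows squarely and both cameras agree. Continuing.

Request:
carry_out --pt "0.15 0 0 0 0 -0.15 0.2" --pt "0.17 0 0 0 0 -0.15 0.2" --pt "0.17 0 0 0 0 -0.15 0.2" --pt "0.17 0 0 0 0 -0.15 0.2" --pt "0.17 0 0 0 0 -0.15 0.2"

```text
time_s: 11.15
tcp_pos: [0.523, -0.0995, -0.0368]
orientation: [2.407, 2.018, 0.0]
force: [0.3, -2.0, 1.2]
gripper_width: 0.605
grip_force: 1.3
```

Request:
carry_out --pt "0.17 0 0 0 0 -0.15 0.2" --pt "0.17 0 0 0 0 -0.15 0.2" --pt "0.17 0 0 0 0 -0.15 0.2" --pt "0.17 0 0 0 0 -0.15 0.2" --pt "0.17 0 0 0 0 -0.15 0.2"

```text
time_s: 11.57
tcp_pos: [0.5266, -0.0742, -0.0368]
orientation: [2.33, 2.107, 0.0]
force: [0.2, -3.3, 2.3]
gripper_width: 0.599
grip_force: 1.5
```

Request:
carry_out --pt "0.17 0 0 0 0 -0.15 0.2" --pt "0.15 0 0 0 0 -0.15 0.2" --pt "0.1 0 0 0 0 -0.15 0.2" --pt "0 0 0 0 0 0 0.2" --pt "0 0 0 0 0 0 0.2"

```text
time_s: 11.98
tcp_pos: [0.5272, -0.0607, -0.0371]
orientation: [-2.282, -2.157, -0.001]
force: [-0.3, -0.7, 0.2]
gripper_width: 0.598
grip_force: 0.0
```

```bash
python3 - <<'E'
from h import *
meas((.54,-.02,-.06))
p,M=st();c=camera('wrist');T=np.eye(4);T[:3,:3]=M.as_matrix();T[:3,3]=p;T=T@np.array(c['hand_eye'])
for n in ('wrist','top'):
    if n=='top': c=camera('top');T=None
    L=cut_out(n,'bridge')
    if L: print(n,L[0]['score'],L[0]['box'],fit(c,L[0]['pixels'].astype(float),BR,(.669,-.0235,-.057),T))
E
```

```text
t 11.98 p [ 0.5272 -0.0607 -0.0371] yawy -0.056 z [-0.001  0.001 -1.   ] F [-0.3 -0.7  0.2] w 0.598 q [-0.34  0.53  0.47  2.02 -0.38  0.67  0.32]
wrist shim [ 0.5361 -0.0247 -0.0547] 0.055 bridge-frame [-0.1331 -0.0088  0.0023] tool-frame [0.0365 0.0069 0.    ] box [144 170] [282 486]
top shim [ 0.5354 -0.0273 -0.0583] 0.862 bridge-frame [-0.1323 -0.0097 -0.0008] tool-frame [0.0338 0.0063 0.    ] box [215 326] [274 351]
t 12.18 p [ 0.5271 -0.0614 -0.0372] yawy -0.0567 z [-0.001  0.001 -1.   ] F [-1.   0.4 -0.7] w 0.608 q [-0.34  0.53  0.47  2.02 -0.38  0.67  0.32]
top 0.73 [304.3, 140.3, 67.3, 50.1] (array([ 0.66798588, -0.02547121, -0.0535997 ]), np.float64(0.07900638728277665))
```

Request:
carry_out --pt "0.1 0 0 0 0 0 0.2" --pt "0.1 0 0 0 0 0 0.2" --pt "0.1 0 0 0 0 0 0.2" --pt "0 0 0 0 0 0 0.2" --pt "-0.3 0 0 0 0 0 0.2"

```text
time_s: 12.8
tcp_pos: [0.5278, -0.0594, -0.0371]
orientation: [-2.279, -2.16, -0.002]
force: [-0.3, 0.4, -0.2]
gripper_width: 0.6
grip_force: 0.0
```

Request:
carry_out --pt "-0.8 0 0 0 0 0 0.2" --pt "-0.2 0 -0.7 0 0 0 0.2" --pt "0 0 -1 0 0 0 0.2" --pt "0 0 -1 0 0 0 0.2" --pt "0 -0.2 -0.9 0 0 0 0.2"

```text
time_s: 13.22
tcp_pos: [0.5208, -0.0923, 0.0727]
orientation: [2.284, 2.156, 0.002]
force: [0.7, 0.2, -0.1]
gripper_width: 0.599
grip_force: 0.0
```

Request:
carry_out --pt "0 -1 -0.8 0 0 -0.5 0" --pt "0 -1 -0.2 0 0 -1 0" --pt "0 -1 0 0 0 -1 0" --pt "0 -0.5 0 0 0 -1 0" --pt "0 0 0 0 0 -1 0"

```text
time_s: 13.63
tcp_pos: [0.4109, -0.0958, 0.1008]
orientation: [-1.739, -2.612, -0.001]
force: [-0.1, -0.1, 0.6]
gripper_width: 0.501
grip_force: 0.0
```

```bash
python3 - <<'E'
from h import *
meas((.535,-.016,-.057))
c=camera('top')
L=cut_out('top','bridge')
if L: print(L[0]['score'],fit(c,L[0]['pixels'].astype(float),BR,(.669,-.0235,-.057)))
L=cut_out('wrist','bridge')
print([(l['score'],l['box']) for l in L])
E
```

```text
t 13.63 p [ 0.4109 -0.0958  0.1008] yawy 0.396 z [-0.003  0.003 -1.   ] F [-0.1 -0.1  0.6] w 0.501 q [-0.4   0.1   0.57  2.17 -0.07  0.89  0.61]
wrist shim [ 0.5367 -0.017  -0.0523] 0.057 bridge-frame [-0.1329 -0.0011  0.0047] tool-frame [ 2.410e-02  1.464e-01 -1.000e-04] box [126 428] [251 589]
top shim [ 0.535  -0.0188 -0.0641] 0.074 bridge-frame [-0.1332 -0.0012 -0.0066] tool-frame [ 2.320e-02  1.441e-01 -1.000e-04] box [215 321] [275 350]
0.87 (array([ 0.66859495, -0.02508498, -0.05262109]), np.float64(0.06277084489930565))
[(0.94, [575.1, 212.9, 64.9, 135.1])]
```

```bash
python3 -c "
from h import *
go((.4454,-.0117,.06),-1.628)"
```

```text
t 13.98 p [ 0.4158 -0.0954  0.1011] yawy 0.392 z [ 0. -0. -1.] F [-0.1  0.1  0.3] w 0.5 q [-0.4   0.11  0.57  2.16 -0.08  0.89  0.6 ]
shift [2.203 1.977 1.368] turn [2.00e-03 3.00e-03 2.02e+01]
```

Request:
carry_out --pt "0.7 0.7 0 0 0 0 -0.5" --pt "0.8 0.7 0 0 0 0 -0.5" --pt "0.7 0.6 0 0 0 0 -0.5" --pt "0 0 0 0 0 1 -0.5" --pt "0 0 0 0 0 1 -0.5"

```text
time_s: 14.4
tcp_pos: [0.4464, -0.0094, 0.1009]
orientation: [1.999, 2.424, -0.001]
force: [-0.3, -1.2, 0.8]
gripper_width: 0.248
grip_force: 0.0
```

Request:
carry_out --pt "0 0 0 0 0 1 -0.5" --pt "0 0 0 0 0 1 -0.5" --pt "0 0 0 0 0 1 -0.5" --pt "0 0 0 0 0 1 -0.5" --pt "0 0 0 0 0 1 -0.5"

```text
time_s: 14.82
tcp_pos: [0.4458, -0.0113, 0.1009]
orientation: [2.54, 1.849, -0.001]
force: [0.9, 0.5, -0.3]
gripper_width: 0.249
grip_force: 0.0
```

Request:
carry_out --pt "0 0 0 0 0 1 -0.5" --pt "0 0 0 0 0 1 -0.5" --pt "0 0 0 0 0 1 -0.5" --pt "0 0 0 0 0 1 -0.5" --pt "0 0 0 0 0 1 -0.5"

```text
time_s: 15.23
tcp_pos: [0.4458, -0.0113, 0.1009]
orientation: [2.918, 1.163, -0.001]
force: [-0.0, -0.4, -0.5]
gripper_width: 0.248
grip_force: 0.0
```

Request:
carry_out --pt "0 0 0 0 0 1 -0.5" --pt "0 0 0 0 0 1 -0.5" --pt "0 0 0 0 0 1 -0.5" --pt "0 0 0 0 0 1 -0.5" --pt "0 0 0 0 0 1 -0.5"

```text
time_s: 15.65
tcp_pos: [0.4458, -0.0114, 0.101]
orientation: [3.115, 0.405, -0.0]
force: [1.1, 0.1, 0.7]
gripper_width: 0.251
grip_force: 0.0
```

Request:
carry_out --pt "0 0 0 0 0 1 -0.5" --pt "0 0 0 0 0 1 -0.5" --pt "0 0 0 0 0 1 -0.5" --pt "0 0 0 0 0 0.2 -0.5" --pt "0 0 0 0 0 0 -0.5"

```text
time_s: 16.07
tcp_pos: [0.4457, -0.0113, 0.101]
orientation: [3.14, -0.086, -0.0]
force: [1.2, 0.3, 0.5]
gripper_width: 0.255
grip_force: 0.0
```

```bash
python3 - <<'E'
from h import *
go((.4454,-.0117,.0),-1.628)
meas((.535,-.017,-.057))
p,M=st();c=camera('wrist');save('w3',c['img']);T=np.eye(4);T[:3,:3]=M.as_matrix();T[:3,3]=p;T=T@np.array(c['hand_eye'])
L=cut_out('wrist','bridge')
if L: print(L[0]['score'],L[0]['box'],fit(c,L[0]['pixels'].astype(float),BR,(.669,-.0235,-.057),T))
E
```

```text
t 16.07 p [ 0.4457 -0.0113  0.101 ] yawy -1.6256 z [-0.    -0.001 -1.   ] F [1.2 0.3 0.5] w 0.255 q [-0.76  0.17  0.76  2.12 -0.15  0.9  -1.54]
shift [-0.008  0.011  3.365] turn [0.006 0.002 0.024]
t 16.07 p [ 0.4457 -0.0113  0.101 ] yawy -1.6256 z [-0.    -0.001 -1.   ] F [1.2 0.3 0.5] w 0.255 q [-0.76  0.17  0.76  2.12 -0.15  0.9  -1.54]
wrist shim [ 0.5361 -0.0167 -0.0565] 0.055 bridge-frame [-0.1336 -0.0008  0.0005] tool-frame [ 0.0906  0.0004 -0.    ] box [  3 271] [174 348]
top shim [ 0.5489 -0.0199 -0.0464] 0.241 bridge-frame [-0.1193 -0.0016  0.0111] tool-frame [ 0.1035  0.0029 -0.    ] box [215 322] [267 350]
t 16.27 p [ 0.4455 -0.0114  0.1011] yawy -1.6259 z [ 0. -0. -1.] F [-0.1 -0.2  0.4] w 0.251 q [-0.75  0.17  0.76  2.12 -0.15  0.9  -1.54]
```

View pics/w3.png

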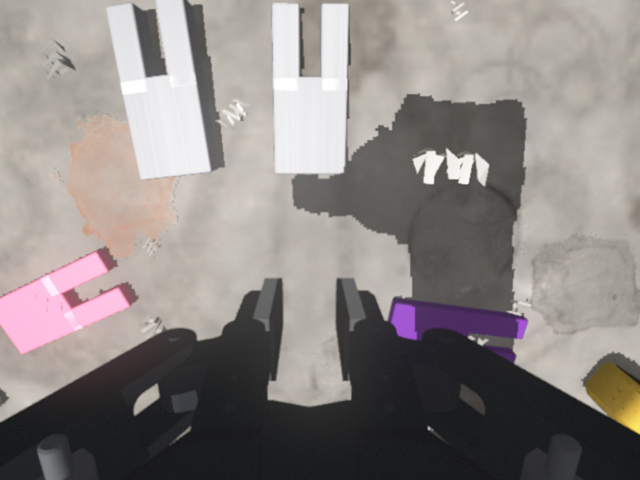

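The wrist view shows the shim centred ahead of the fingers, its straight end at (311,173), with the thick shim to the left and the pink and purple plates clear. Lowering behind the straight end.

Request:
carry_out --pt "0 0 0.8 0 0 0 -0.6" --pt "0 0 1 0 0 0 -0.6" --pt "0 0 1 0 0 0 -0.6" --pt "0 0 0.8 0 0 0 -0.6" --pt "0 0 0.3 0 0 0 -0.6"

```text
time_s: 16.78
tcp_pos: [0.4429, -0.0116, -0.0186]
orientation: [3.139, -0.088, -0.008]
force: [-0.6, 0.5, 0.3]
gripper_width: 0.2
grip_force: 0.0
```

Request:
carry_out --pt "0 0 0.1 0 0 0 -0.6" --pt "0 0 0.06 0 0 0 -0.6" --pt "0 0 0 0 0 0 -0.6" --pt "0 0 0 0 0 0 -0.6" --pt "0 0 0 0 0 0 -0.6"

```text
time_s: 17.2
tcp_pos: [0.4466, -0.0112, -0.0196]
orientation: [-3.139, 0.088, -0.004]
force: [0.2, -0.7, 0.1]
gripper_width: 0.199
grip_force: 0.0
```

```bash
python3 - <<'E'
from h import *
p,M=st();c=camera('side');im=c['img'].astype(int).sum(2)/3
q=[proj(c,M.apply([dx,y,0])*[1,1,0]+[p[0],p[1],0]) for y in(-.02,.02) for dx in(-.011,.011)];print(np.round(q))
u0=int(q[0][0]);v0=int(q[0][1])
a,b=int(min(k[1] for k in q))-50,int(min(k[0] for k in q))-40
save('s4',cv2.resize(c['img'][a:a+80,b:b+100],None,fx=7,fy=7,interpolation=cv2.INTER_CUBIC));print(a,b)
E
```

```text
t 17.2 p [ 0.4466 -0.0112 -0.0196] yawy -1.6268 z [ 0.003  0.001 -1.   ] F [ 0.2 -0.7  0.1] w 0.199 q [-0.6   0.41  0.62  2.21 -0.41  0.63 -1.31]
[[366. 285.]
 [358. 277.]
 [388. 277.]
 [379. 269.]]
219 317
```

View pics/s4.png

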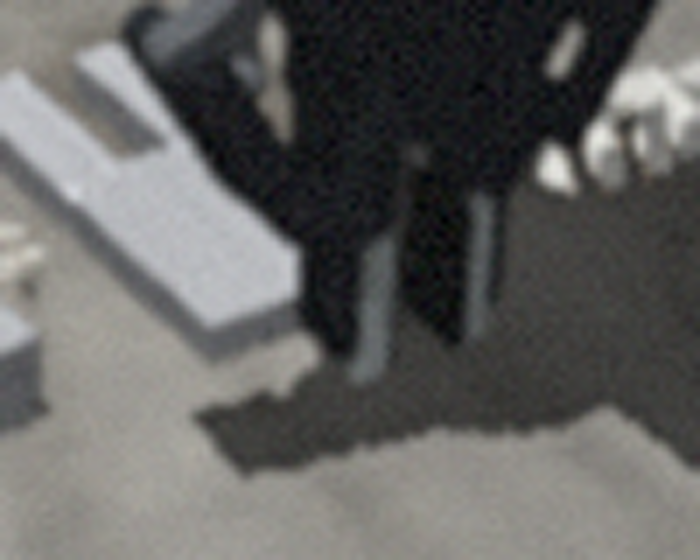

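Side crop: the near finger's bottom corner is at about (360,380), roughly 20 mm above the table. I'll feel down the rest of the way.

Request:
carry_out --pt "0 0 0.1 0 0 0 -0.6" --pt "0 0 0.1 0 0 0 -0.6" --pt "0 0 0.1 0 0 0 -0.6" --pt "0 0 0 0 0 0 -0.6" --pt "0 0 0 0 0 0 -0.6"

```text
time_s: 17.67
tcp_pos: [0.4451, -0.0114, -0.03]
orientation: [3.14, -0.088, -0.001]
force: [0.2, -1.1, -0.2]
gripper_width: 0.201
grip_force: 0.0
```

Request:
carry_out --pt "0 0 0.04 0 0 0 -0.6" --pt "0 0 0 0 0 0 -0.6" --pt "0 0 0.04 0 0 0 -0.6" --pt "0 0 0 0 0 0 -0.6" --pt "0 0 0 0 0 0 -0.6"

```text
time_s: 18.08
tcp_pos: [0.4454, -0.0114, -0.0322]
orientation: [-3.14, 0.088, 0.0]
force: [-0.6, -0.2, 0.6]
gripper_width: 0.197
grip_force: 0.0
```

```bash
python3 - <<'E'
from h import *
p,M=st();c=camera('side');im=c['img'].astype(int).sum(2)/3
for y in(-.013,-.02,-.027):
  q=[np.round(proj(c,M.apply([dx,y,0])*[1,1,0]+[p[0],p[1],0])).tolist() for dx in(-.011,.011)];print(q)
for u in range(356,374,2): print(u,im[262:294:2,u].astype(int))
E
```

```text
t 18.08 p [ 0.4454 -0.0114 -0.0322] yawy -1.6269 z [-0.  0. -1.] F [-0.6 -0.2  0.6] w 0.197 q [-0.57  0.43  0.6   2.22 -0.43  0.6  -1.28]
[[371.0, 284.0], [362.0, 276.0]]
[[367.0, 285.0], [359.0, 278.0]]
[[363.0, 287.0], [355.0, 279.0]]
356 [141  91  85 145 154 148 148 100  52  57  62  58  73 137 150 144]
358 [ 79  87  97 151 150 148 112  87  55  57  59  58  67 143 145 146]
360 [ 36  37  36  50  44  79  63  61  58  61  59  53  94 142 149 147]
362 [ 19  26  31  17  22  29  34  57  60  58  57  53 105 138 144 148]
364 [ 27  15  22  30  27  26  20  40  58  60  59  61 122 129 138 141]
366 [ 29  19  29  25  30  26  23  29  67  60  62  80 132 130 129 138]
368 [ 39  48  40  45  56  61  68  74 103  82  63 130 139 132 130 126]
370 [ 73  84  92  94  99 101 105 102 103  72  57 120 138 135 135 137]
372 [ 85  83  84  86  83  82  73  74  73  57  73 128 140 141 137 139]
```

Request:
carry_out --pt "0 0 0.04 0 0 0 -0.6" --pt "0 0 0 0 0 0 -0.6" --pt "0 0 0.04 0 0 0 -0.6" --pt "0 0 0 0 0 0 -0.6" --pt "0 0 0 0 0 0 -0.6"

```text
time_s: 18.55
tcp_pos: [0.4454, -0.0114, -0.0346]
orientation: [-3.14, 0.088, 0.0]
force: [-0.1, 0.4, 0.1]
gripper_width: 0.202
grip_force: 0.0
```

Request:
carry_out --pt "0 0 0.03 0 0 0 -0.6" --pt "0.15 0 0 0 0 0 -0.6" --pt "0.2 0 0 0 0 0 -0.6" --pt "0.15 0 0 0 0 0 -0.6" --pt "0.1 0 0 0 0 0 -0.6"

```text
time_s: 18.97
tcp_pos: [0.4648, -0.0125, -0.0352]
orientation: [3.14, -0.088, 0.002]
force: [-0.3, 0.5, 0.2]
gripper_width: 0.2
grip_force: 0.0
```

```bash
python3 -c "
from h import *
meas((.535,-.017,-.057))"
```

```text
t 18.97 p [ 0.4648 -0.0125 -0.0352] yawy -1.6268 z [ 0.001 -0.    -1.   ] F [-0.3  0.5  0.2] w 0.2 q [-0.55  0.46  0.59  2.18 -0.44  0.61 -1.27]
wrist shim [ 0.5371 -0.0165 -0.0591] 0.051 bridge-frame [-0.1326 -0.0006 -0.0021] tool-frame [0.0723 0.     0.0001] box [  0 233] [264 387]
top shim [ 0.575  -0.0209 -0.0448] 0.973 bridge-frame [-0.0931 -0.001   0.0127] tool-frame [1.104e-01 2.200e-03 1.000e-04] box [215 322] [252 349]
```

Request:
carry_out --pt "0.1 0 0 0 0 0 -0.6" --pt "0.15 0 0 0 0 0 -0.6" --pt "0.17 0 0 0 0 0 -0.6" --pt "0.17 0 0 0 0 0 -0.6" --pt "0.17 0 0 0 0 0 -0.6"

```text
time_s: 19.58
tcp_pos: [0.4855, -0.0136, -0.0357]
orientation: [-3.14, 0.088, 0.003]
force: [-2.8, 0.0, 0.5]
gripper_width: 0.201
grip_force: 1.3
```

Request:
carry_out --pt "0.17 0 0 0 0 0 -0.6" --pt "0.17 0 0 0 0 0 -0.6" --pt "0.17 0 0 0 0 0 -0.6" --pt "0.1 0 0 0 0 0 -0.6" --pt "0 0 0 0 0 0 -0.6"

```text
time_s: 20.0
tcp_pos: [0.5061, -0.0149, -0.0352]
orientation: [3.14, -0.088, 0.003]
force: [0.4, -0.1, -0.8]
gripper_width: 0.2
grip_force: 0.0
```

```bash
python3 - <<'E'
from h import *
meas((.575,-.019,-.057),('wrist',))
p,M=st();c=camera('wrist');T=np.eye(4);T[:3,:3]=M.as_matrix();T[:3,3]=p;T=T@np.array(c['hand_eye'])
L=cut_out('wrist','bridge')
if L: print(L[0]['score'],L[0]['box'],fit(c,L[0]['pixels'].astype(float),BR,(.669,-.0235,-.057),T))
E
```

```text
t 20.0 p [ 0.5061 -0.0149 -0.0352] yawy -1.6268 z [ 0.002 -0.    -1.   ] F [ 0.4 -0.1 -0.8] w 0.2 q [-0.52  0.52  0.57  2.08 -0.46  0.66 -1.27]
wrist shim [ 0.5724 -0.0185 -0.0579] 0.052 bridge-frame [-0.0972 -0.0006 -0.0009] tool-frame [ 0.0663 -0.      0.0001] box [  0 233] [279 387]
t 20.1 p [ 0.5057 -0.0149 -0.0351] yawy -1.627 z [ 0.002 -0.    -1.   ] F [ 0.6 -0.7 -0.7] w 0.195 q [-0.52  0.52  0.58  2.09 -0.46  0.66 -1.27]
```

Request:
carry_out --pt "0.1 0 0 0 0 0 -0.6" --pt "0.12 0 0 0 0 0 -0.6" --pt "0.12 0 0 0 0 0 -0.6" --pt "0.12 0 0 0 0 0 -0.6" --pt "0.1 0 0 0 0 0 -0.6"

```text
time_s: 20.62
tcp_pos: [0.5218, -0.0157, -0.0355]
orientation: [3.14, -0.088, 0.001]
force: [-0.9, 0.4, -0.4]
gripper_width: 0.198
grip_force: 0.8
```

Request:
carry_out --pt "0.1 0 0 0 0 0 -0.6" --pt "0.1 0 0 0 0 0 -0.6" --pt "0.1 0 0 0 0 0 -0.6" --pt "0.1 0 0 0 0 0 -0.6" --pt "0.1 0 0 0 0 0 -0.6"

```text
time_s: 21.03
tcp_pos: [0.5366, -0.0165, -0.0355]
orientation: [-3.14, 0.088, -0.0]
force: [-1.7, 0.4, -2.4]
gripper_width: 0.198
grip_force: 0.8
```

```bash
python3 - <<'E'
from h import *
meas((.605,-.02,-.057),('wrist',))
c=camera('wrist');L=cut_out('wrist','bridge');print([(l['score'],l['box']) for l in L][:2])
E
```

```text
t 21.03 p [ 0.5366 -0.0165 -0.0355] yawy -1.6269 z [ 0.  0. -1.] F [-1.7  0.4 -2.4] w 0.198 q [-0.5   0.56  0.57  2.01 -0.46  0.7  -1.26]
wrist shim [ 0.6026 -0.0202 -0.0571] 0.05 bridge-frame [-0.067  -0.0005 -0.0001] tool-frame [ 0.0661 -0.      0.    ] box [  0 233] [281 387]
[(0.77, [131.6, 0.0, 350.4, 13.1])]
```

Request:
carry_out --pt "0.1 0 0 0 0 0 -0.6" --pt "0.1 0 0 0 0 0 -0.6" --pt "0.1 0 0 0 0 0 -0.6" --pt "0.1 0 0 0 0 0 -0.6" --pt "0.1 0 0 0 0 0 -0.6"

```text
time_s: 21.65
tcp_pos: [0.5512, -0.0174, -0.0354]
orientation: [-3.14, 0.088, 0.001]
force: [-2.7, -0.7, 1.5]
gripper_width: 0.202
grip_force: 1.6
```

```bash
python3 - <<'E'
from h import *
meas((.617,-.02,-.057),('wrist',))
p,M=st();c=camera('wrist');L=cut_out('wrist','bridge');print([(l['score'],l['box']) for l in L][:2])
T=np.eye(4);T[:3,:3]=M.as_matrix();T[:3,3]=p;T=T@np.array(c['hand_eye'])
if L: print(fit(c,L[0]['pixels'].astype(float),BR,(.669,-.0235,-.057),T))
E
```

```text
t 21.65 p [ 0.5512 -0.0174 -0.0354] yawy -1.6269 z [-0.  0. -1.] F [-2.7 -0.7  1.5] w 0.202 q [-0.48  0.58  0.56  1.98 -0.46  0.71 -1.26]
wrist shim [ 0.6175 -0.021  -0.0628] 0.212 bridge-frame [-0.0521 -0.0004 -0.0058] tool-frame [ 0.0663 -0.0001 -0.    ] box [ 41 234] [280 385]
t 21.75 p [ 0.5525 -0.0174 -0.0354] yawy -1.6268 z [ 0.002 -0.    -1.   ] F [-0.4 -0.3  0.1] w 0.198 q [-0.48  0.58  0.56  1.97 -0.47  0.71 -1.26]
[(0.83, [105.2, 0.7, 403.4, 57.5])]
(array([ 0.6696422 , -0.02265839, -0.05537683]), np.float64(0.0313089919556313))
```

Request:
carry_out --pt "0.1 0 0 0 0 0 -0.6" --pt "0.1 0 0 0 0 0 -0.6" --pt "0.1 0 0 0 0 0 -0.6" --pt "0.1 0 0 0 0 0 -0.6" --pt "0.1 0 0 0 0 0 -0.6"

```text
time_s: 22.27
tcp_pos: [0.5665, -0.0181, -0.0354]
orientation: [-3.14, 0.088, -0.0]
force: [-2.9, 0.4, 1.9]
gripper_width: 0.197
grip_force: 1.4
```

Request:
carry_out --pt "0.1 0 0 0 0 0 -0.6" --pt "0.1 0 0 0 0 0 -0.6" --pt "0.1 0 0 0 0 0 -0.6" --pt "0.1 0 0 0 0 0 -0.6" --pt "0.1 0 0 0 0 0 -0.6"

```text
time_s: 22.68
tcp_pos: [0.5815, -0.019, -0.0355]
orientation: [-3.14, 0.088, -0.0]
force: [-2.4, 0.1, 0.3]
gripper_width: 0.203
grip_force: 1.2
```

Request:
carry_out --pt "0.06 0 0 0 0 0 -0.6" --pt "0.05 0 0 0 0 0 -0.6" --pt "0.05 0 0 0 0 0 -0.6" --pt "0.04 0 0 0 0 0 -0.6" --pt "0 0 0 0 0 0 -0.6"

```text
time_s: 23.1
tcp_pos: [0.5876, -0.0194, -0.0354]
orientation: [3.14, -0.088, 0.001]
force: [-1.4, 1.0, -0.8]
gripper_width: 0.201
grip_force: 0.5
```

```bash
python3 - <<'E'
from h import *
p,M=st();d=p[:2]-[.6696,-.0227];print('shim est bx',d@[np.cos(.056),-np.sin(.056)]+.0663)
c=camera('wrist');L=cut_out('wrist','bridge');print([(l['score'],l['box']) for l in L][:2])
T=np.eye(4);T[:3,:3]=M.as_matrix();T[:3,3]=p;T=T@np.array(c['hand_eye'])
if L: print(fit(c,L[0]['pixels'].astype(float),BR,(.669,-.0235,-.057),T))
E
```

```text
t 23.1 p [ 0.5876 -0.0194 -0.0354] yawy -1.6269 z [ 0.001 -0.    -1.   ] F [-1.4  1.  -0.8] w 0.201 q [-0.46  0.63  0.56  1.89 -0.47  0.76 -1.27]
shim est bx -0.015720109686393813
[(0.8, [103.0, 0.2, 407.2, 163.8])]
(array([ 0.66897496, -0.02312498, -0.04979444]), np.float64(0.014939493249334478))
```

Roughly 5–6 mm to go. Creeping in while watching the force.

Request:
carry_out --pt "0.04 0 0 0 0 0 -0.6" --pt "0.04 0 0 0 0 0 -0.6" --pt "0.03 0 0 0 0 0 -0.6" --pt "0.02 0 0 0 0 0 -0.6" --pt "0 0 0 0 0 0 -0.6"

```text
time_s: 23.62
tcp_pos: [0.5912, -0.0196, -0.0354]
orientation: [-3.14, 0.088, -0.0]
force: [-1.8, 0.1, 1.4]
gripper_width: 0.204
grip_force: 1.2
```

Request:
carry_out --pt "0.02 0 0 0 0 0 -0.6" --pt "0.02 0 0 0 0 0 -0.6" --pt "0 0 0 0 0 0 -0.6" --pt "0 0 0 0 0 0 -0.6" --pt "0 0 0 0 0 0 -0.6"

```text
time_s: 24.03
tcp_pos: [0.5923, -0.0197, -0.0354]
orientation: [-3.14, 0.088, -0.0]
force: [-3.2, -0.7, 1.8]
gripper_width: 0.198
grip_force: 1.4
```

```bash
python3 -c "
from h import *
p,M=st();d=p[:2]-[.6693,-.023];print('shim est bx',d@[np.cos(.056),-np.sin(.056)]+.0663)"
```

```text
t 24.03 p [ 0.5923 -0.0197 -0.0354] yawy -1.627 z [ 0.  0. -1.] F [-3.2 -0.7  1.8] w 0.198 q [-0.46  0.64  0.56  1.88 -0.47  0.76 -1.27]
shim est bx -0.010755062759774711
```

Request:
carry_out --pt "0.02 0 0 0 0 0 -0.6" --pt "0 0 0 0 0 0 -0.6" --pt "0.02 0 0 0 0 0 -0.6" --pt "0 0 0 0 0 0 -0.6" --pt "0 0 0 0 0 0 -0.6"

```text
time_s: 24.45
tcp_pos: [0.5933, -0.0197, -0.0354]
orientation: [-3.14, 0.088, 0.0]
force: [-4.1, -0.3, 2.8]
gripper_width: 0.202
grip_force: 2.0
```

```bash
python3 -c "
from h import *
st()"
```

```text
t 24.45 p [ 0.5933 -0.0197 -0.0354] yawy -1.627 z [-0.  0. -1.] F [-4.1 -0.3  2.8] w 0.202 q [-0.46  0.64  0.56  1.87 -0.47  0.77 -1.27]
```

Request:
carry_out --pt "0.02 0 0 0 0 0 -0.6" --pt "0 0 0 0 0 0 -0.6" --pt "0.02 0 0 0 0 0 -0.6" --pt "0 0 0 0 0 0 -0.6" --pt "0 0 0 0 0 0 -0.6"

```text
time_s: 24.87
tcp_pos: [0.5932, -0.0197, -0.0356]
orientation: [-3.14, 0.088, 0.004]
force: [-6.0, 0.6, 4.4]
gripper_width: 0.2
grip_force: 3.1
```

```bash
python3 -c "
from h import *
st()"
```

```text
t 24.87 p [ 0.5932 -0.0197 -0.0356] yawy -1.627 z [-0.003  0.001 -1.   ] F [-6.   0.6  4.4] w 0.2 q [-0.45  0.64  0.56  1.87 -0.47  0.77 -1.27]
```

Request:
carry_out --pt "0.03 0 0 0 0 0 -0.6" --pt "0 0 0 0 0 0 -0.6" --pt "0.03 0 0 0 0 0 -0.6" --pt "0 0 0 0 0 0 -0.6" --pt "0 0 0 0 0 0 -0.6"

```text
time_s: 25.28
tcp_pos: [0.5931, -0.0197, -0.0359]
orientation: [-3.139, 0.088, 0.01]
force: [-9.4, 0.8, 7.1]
gripper_width: 0.2
grip_force: 4.6
```

```bash
python3 -c "
from h import *
st()"
```

```text
t 25.28 p [ 0.5931 -0.0197 -0.0359] yawy -1.627 z [-0.006  0.001 -1.   ] F [-9.4  0.8  7.1] w 0.2 q [-0.45  0.64  0.56  1.87 -0.47  0.77 -1.27]
```

It's firmly against the stop: the TCP hasn't moved while the force rose to 9 N. Backing off, lifting clear and checking.

Request:
carry_out --pt "-0.1 0 0 0 0 0 -0.6" --pt "-0.2 0 0 0 0 0 -0.6" --pt "-0.6 0 0 0 0 0 -0.6" --pt "-0.8 0 0 0 0 0 -0.6" --pt "-0.5 0 -0.5 0 0 0 -0.6"

```text
time_s: 25.7
tcp_pos: [0.5276, -0.016, -0.0222]
orientation: [3.14, -0.088, -0.005]
force: [-0.5, 0.2, 0.2]
gripper_width: 0.198
grip_force: 0.0
```

Request:
carry_out --pt "-0.3 0 -0.9 0 0 0 -0.6" --pt "-0.3 0 -1 0 0 0 -0.6" --pt "-0.3 0 -1 0 0 0 -0.6" --pt "0 0 -1 0 0 0 -0.6" --pt "0 0 -0.5 0 0 0 -0.6"

```text
time_s: 26.12
tcp_pos: [0.5066, -0.0148, 0.1153]
orientation: [-3.138, 0.089, -0.013]
force: [0.6, 0.9, -0.3]
gripper_width: 0.202
grip_force: 0.0
```

Request:
carry_out --pt "0 0 0 0 0 0 -0.6" --pt "0 0 0 0 0 0 -0.6" --pt "0 0 0 0 0 0 -0.6" --pt "0 0 0 0 0 0 -0.6" --pt "0 0 0 0 0 0 -0.6"

```text
time_s: 26.53
tcp_pos: [0.5028, -0.0148, 0.1104]
orientation: [3.14, -0.088, -0.003]
force: [-0.6, 0.4, -0.1]
gripper_width: 0.203
grip_force: 0.0
```

```bash
python3 - <<'E'
from h import *
p,M=st();c=camera('wrist');save('w5',c['img']);T=np.eye(4);T[:3,:3]=M.as_matrix();T[:3,3]=p;T=T@np.array(c['hand_eye'])
for q,P,g in(('thin_shim',[box(-.055,-.0155,-.025,.025,0,.012)],(.6595,-.0225,-.056)),('bridge',BR,(.6695,-.023,-.056))):
    m=near(c,'wrist',q,(.63,-.02) if P is not BR else g[:2],T)
    if m is None: print(q,[(r['box'],r['score']) for r in cut_out('wrist',q)]);continue
    print(q,fit(c,m,P,g,T))
for n in('top','side'):
    c=camera(n)
    for q in('thick_shim','round_tube','bolt'):
        r=spot_point(n,q)
        if r: print(n,q,np.round(r[0]['point']),np.round(world(c,r[0]['point']),3),round(r[0]['score'],2))
E
```

```text
t 26.53 p [ 0.5028 -0.0148  0.1104] yawy -1.627 z [-0.002 -0.001 -1.   ] F [-0.6  0.4 -0.1] w 0.203 q [-0.68  0.29  0.74  1.99 -0.23  0.96 -1.45]
thin_shim (array([ 0.65989519, -0.02367643, -0.05658506]), np.float64(0.046400515334338865))
bridge (array([ 0.66946005, -0.02317442, -0.0488507 ]), np.float64(0.053607871208612295))
top thick_shim [286. 242.] [0.544 0.072 0.   ] 0.87
top round_tube [280. 172.] [0.676 0.08  0.   ] 0.86
top bolt [392. 168.] [ 0.677 -0.131  0.   ] 0.72
side thick_shim [288. 266.] [0.545 0.079 0.   ] 0.82
side round_tube [243. 229.] [0.677 0.087 0.   ] 0.92
side bolt [348. 198.] [ 0.662 -0.124  0.   ] 0.64
```

```bash
python3 -c "
from rig import finish_job
print(finish_job())"
```

```text
the job is handed in; nothing more can be done
None
```

The thin shim is in under the strap, slotted end first, resting against the back stop: the last fit put its origin at x = -9.6 mm, within 1 mm of centre and square to within 0.01 rad. The thick shim, tube and bolt are where they started, and the job was handed in at about 27 s.

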